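Close the last clamp on a luthier's gluing form

ROBOT

A 6-joint arm with a two-finger parallel gripper is mounted at the origin on the work surface. World frame = base frame: x ahead of the robot, y to its left, z up, the work surface at z = 0. Lengths are in mm, angles in rad, forces in N, time in s.
With the tool pointing down it reaches from about 275 to 850 mm from the base axis. Payload 19 kg.
Tool frame: the origin (TCP) lies at the very end of the fingers, on their centre line; the grasp point (between the pads) lies 19 mm behind it; x points along the fingers, y is the direction in which the jaws open and shut, and the axes are right-handed (so a half turn about x gives the same grasp; the last joint's range is limited). The gripper opens to 85 mm and grips with 20 to 120 N. Pads are 22 mm wide; open, the fingers measure 114 mm over their backs; the gripper's body (76 mm by 85 mm) begins 54 mm behind the grasp point. The pads swing forward as they close: fully open they stand 13 mm farther back than shut.
Start: joints at [1.137, 0.15, 1.437, -0, 1.554, -0.134], TCP at [169.818, 549.32, 231.267] pointing down, gripper open.
Joint ranges: [-2.8, 2.8], [-0.68, 2.1], [0.12, 2.68], [-1.39, 4.53], [0.16, 2.79], [-2.81, 2.81]. Speed limits (rad/s): [1.89, 1.89, 2.22, 3.01, 3.01, 3.01].

INTERFACE

Orientations are given as a rotation vector (axis times angle).
In Python, from cell import telemetry, get_image, camera_model, ticket gives the robot as it stands.
- The arm moves only by the shell command python3 -m handwheel 'ROWS'. ROWS is JSON, a list of rows, each an object of numbers: "gripper": the closure, from 0 (fully open) to 1 (shut); "dx", "dy", "dz": the shift along the tool's x, y, z in cm; "twist": the turn about the tool's x in rad. A call has 1 to 5 rows; each row is the pose to reach, as a shift and turn from the pose commanded when the call began, along the tool's axes at that moment; what a row does not reach only later rows make up. A row lasts 1/8 s, in which the tool goes at most 62.5 mm and 10.7 degrees, less where a joint would pass 70% of its speed; a pose out of reach is approached as far as the arm can. A call with a gripper value outside its range is refused whole. The fingers move at their own pace and stop on an object; the grip force is fixed at half the most. Time passes only in rows, so rows that repeat a pose let the fingers close. It gives the time, the measured TCP pose, the force and the opening at its end, in the units of the state.
- telemetry.get_state(): the state, without advancing time (a new reading comes with each control period).
- get_image(name): name is "side" or "top"; returns the picture (384x512x3 uint8, blue, green, red); there is no depth.
- camera_model(name): a dict with "fov_y" (degrees; the focal length in pixels is half the picture's height over the tangent of half this angle, whatever the lens; pixels are square), "cx", "cy" (the principal point, pixels), "T" (4x4, takes a point from camera to world coordinates). Camera axes: x right, y down, z forward; pixel columns grow to the right and rows downward; lengths in mm; the calibration is good to about 2 mm. A picture is of the moment at which its call begins. camera_model takes no time and is no camera call.
- ticket.hand_in(): hands the job in, once; it reports no verdict.
The state is a dict: "t": time; "joint_positions": joint angles; "qvel": joint speeds; "joint_efforts": joint torques, N m; "eef_pos": TCP position; "ee_rot": TCP orientation; "contact_force": force on the tool from outside, world axes, zero at the start; "moment": the same for the moment, N m; "opening": finger opening in mm.
Only numpy, scipy, OpenCV 4.12 (cv2) and the standard library are available. Lean on these libraries where they do the work, as an engineer would, in place of code of your own. Each camera call takes 0.05 s, during which the arm holds its last target.

TASK

Three wooden hand nuts hold a glued strip on the gluing form; two are already tight, but the third only sits high on top of its post. Turn that high nut backward (anticlockwise seen from above) until it drops over the thread start onto the strip, then turn it forward (clockwise) until its grip bar lies nearly square across the form like its neighbours', and let go. Leave the two tight nuts as they are.

Things in the scene. Friction and masses are not known exactly. Their poses are not given: they have to be found in the camera images.
- form: Fixed plywood board 120 (x) by 400 (y) by 30 mm with a dark strip on it, strip top 42 mm above the table. Origin: centre of the underside, on the table; y along its length. Three steel posts (18 mm thick, 26 mm above the strip) at y -130, 0, 130 mm. Each has a flat crossbar 38 by 12 mm along y, 8.5 to 14.5 mm above the strip: the thread.
- nut_a: The high nut, 0.12 kg, on any post: wooden disc 54 mm wide, 34 mm tall, on top a grip bar 16 (x) by 52 (y) by 30 mm high. Origin: centre of its underside; half turns look alike. Starts 14.5 mm above the strip, bar 48 to 62 deg clockwise (from above) of form y. With bar along form y (within 12 deg) it can drop 14.5 mm; if held in a gripper, lower it. Then it turns clockwise to a stop at 90 deg.
- nut_b: A tight nut on another post, same shape and origin as nut_a, to be left alone: underside on the strip, bar about 80 deg clockwise of the form's length. This is how nut_a should finish. A nut that is down has 2 to 3 mm of play and cannot turn anticlockwise past about 20 deg beyond the form's length.
- nut_c: The other tight nut, on the remaining post, same as nut_b; to be left alone.
There are look-alikes about, which are no part of the job. What is shaped like the nut_a but green or red is not meant.

How it is judged (in metres and radians):
On the way, in this order (a step that is already met when the one before it is completed fails the run):
1. the high nut has been turned back to the thread start and has dropped onto the strip (z of nut_a in the frame of form below 0.048 m and angle between the y axis of nut_a and the y axis of form, either way round below 0.6 rad), for 0.1 s.
2. the nut has been turned forward, down on the strip (z of nut_a in the frame of form below 0.048 m and angle between the y axis of nut_a and the y axis of form, either way round above 1.134 rad), for 0.1 s.
At the end, for the whole second after the job is handed in: the once-high nut is down on the strip (underside less than 6 mm above it), upright within 10 degrees, at rest, its bar at least 65 degrees clockwise from the form's length (the end stop is at 90); the other two nuts are still tight (all of step 2 and z of nut_a in the frame of form above 0.036 m and angle between nut_a's own z axis and vertical below 0.17 rad and linear speed of nut_a below 0.02 m/s); the robot touches nothing.
It fails at once if tight nut b was turned (its bar less than 60 degrees from the form's length) (angle between the y axis of nut_b and the y axis of form, either way round below 1.047 rad).
It fails at once if tight nut c was turned (its bar less than 60 degrees from the form's length) (angle between the y axis of nut_c and the y axis of form, either way round below 1.047 rad).
It also fails if it takes over 32 s, if anything falls off the work surface, if the arm or the gripper's body presses on something with over 40 N, if the wrist force passes 120 N, or if a joint passes its speed limit or range.

## Working session

There is one attempt and no reset: what is moved stays moved. The work goes in short steps, Python scripts to look and compute and a shell command to move; the robot and the scene stay as the last step left them, time stands still between calls to the robot, and variables do not carry over. Pictures are saved under pics/ and viewed, and the job is handed in when it is done.

```bash
ls; mkdir -p pics
python3 - <<'E'
from cell import telemetry,get_image,camera_model
import cv2
print(telemetry.get_state())
for n in("side","top"):
    print(n,camera_model(n)); cv2.imwrite(f"pics/{n}0.png",get_image(n))
E
```

```text
pics
{'t': 0.0, 'joint_positions': array([ 1.13700316e+00,  1.50988877e-01,  1.43801263e+00,  2.56409270e-05,
        1.55376650e+00, -1.33992079e-01]), 'qvel': array([ 0.00017773,  0.00123644,  0.00030825, -0.00085997, -0.00021305,
        0.0002292 ]), 'joint_efforts': array([ 6.05008259e-03, -7.13039732e+01, -5.70905113e+01,  4.18475274e-04,
        8.43048678e-03, -2.55785494e-05]), 'eef_pos': array([169.72446773, 549.1408861 , 230.68296746]), 'ee_rot': array([ 0.23443232,  1.5583123 , -0.23619888]), 'contact_force': array([-0.10393538, -0.06290341, -0.20100597]), 'moment': array([0.06138169, 0.02080857, 0.01664787]), 'opening': 85.45322656268823}
side {'fov_y': 54.34032586317609, 'cx': 253.7455181032167, 'cy': 191.41102857968653, 'T': array([[-8.60572083e-01, -2.59401585e-01,  4.38322379e-01,
         2.75896322e+02],
       [-5.09096756e-01,  4.64057634e-01, -7.24893789e-01,
         5.93176742e+02],
       [-1.53682482e-02, -8.46971859e-01, -5.31415550e-01,
         4.38120000e+02],
       [ 0.00000000e+00,  0.00000000e+00,  0.00000000e+00,
         1.00000000e+00]])}
top {'fov_y': 49.17290762871187, 'cx': 257.9083273755254, 'cy': 190.29946275756225, 'T': array([[ 2.19001295e-02, -9.80379223e-01,  1.95900390e-01,
         4.50876293e+02],
       [-9.99485003e-01, -1.68727209e-02,  2.72954332e-02,
         5.91656757e+01],
       [-2.34545030e-02, -1.96397275e-01, -9.80243845e-01,
         8.08122178e+02],
       [ 0.00000000e+00,  0.00000000e+00,  0.00000000e+00,
         1.00000000e+00]])}
```

View pics/side0.png

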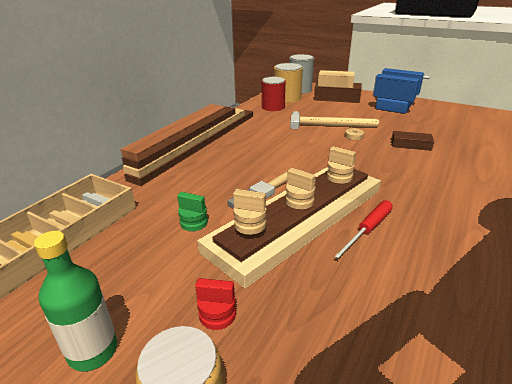

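View pics/top0.png

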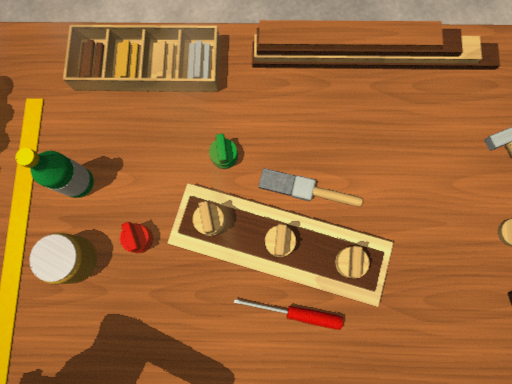

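The top view shows three wooden nuts on the form, at (208,218), (281,241) and (352,262). The green one at (223,152) and the red one at (136,237) are look-alikes. I'll enlarge the nuts.

Run:
```python
import cv2,numpy as np
a=cv2.imread("pics/top0.png")[180:305,160:400];b=cv2.imread("pics/side0.png")[135:285,195:390]
cv2.imwrite("pics/ctop.png",cv2.resize(a,(780,406),interpolation=cv2.INTER_CUBIC))
cv2.imwrite("pics/cside.png",cv2.resize(b,(780,600),interpolation=cv2.INTER_CUBIC))
```

```text
(no output)
```

View pics/ctop.png

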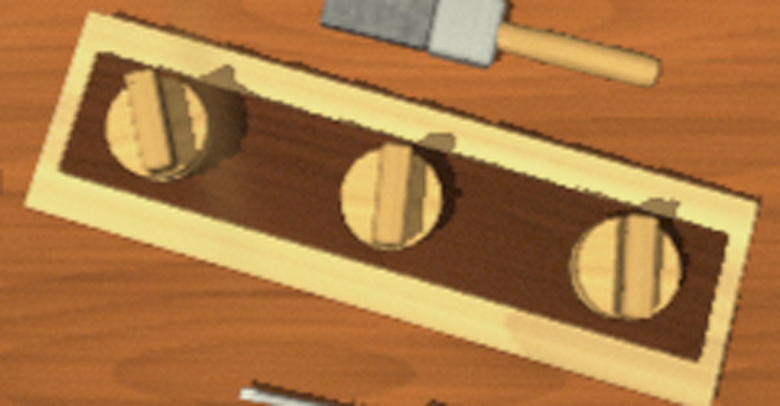

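View pics/cside.png

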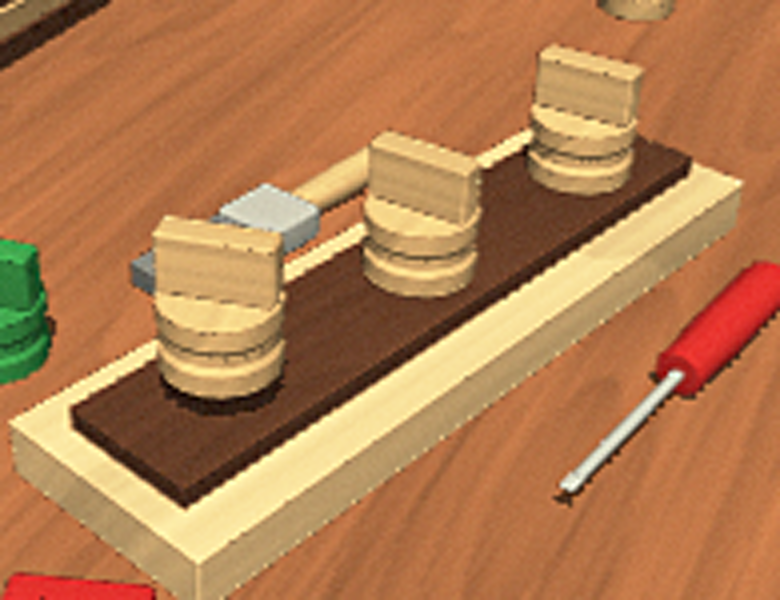

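```bash
cat > h.py <<'E'
import numpy as np,cv2
from cell import camera_model
def ray(n,u,v):
    m=camera_model(n);f=192/np.tan(np.radians(m["fov_y"]/2));T=m["T"]
    d=T[:3,:3]@np.array([(u-m["cx"])/f,(v-m["cy"])/f,1]);return T[:3,3],d/np.linalg.norm(d)
def plane(n,u,v,z):
    o,d=ray(n,u,v);return o+d*(z-o[2])/d[2]
def tri(p,q):
    o1,d1=ray("top",*p);o2,d2=ray("side",*q)
    A=np.stack([d1,-d2],1);s=np.linalg.lstsq(A,o2-o1,rcond=None)[0]
    a=o1+s[0]*d1;b=o2+s[1]*d2;return (a+b)/2,np.linalg.norm(a-b)
def proj(n,P):
    m=camera_model(n);f=192/np.tan(np.radians(m["fov_y"]/2));p=np.linalg.inv(m["T"])@np.append(P,1)
    return f*p[0]/p[2]+m["cx"],f*p[1]/p[2]+m["cy"]
E
python3 - <<'E'
import cv2,numpy as np
a=cv2.imread("pics/top0.png")[192:242,185:235];b=cv2.imread("pics/side0.png")[180:240,225:275]
A=cv2.resize(a,(600,600),interpolation=cv2.INTER_NEAREST)
cv2.imwrite("pics/za.png",A)
cv2.imwrite("pics/zb.png",cv2.resize(b,(500,600),interpolation=cv2.INTER_NEAREST))
E
```

```text
(no output)
```

View pics/za.png

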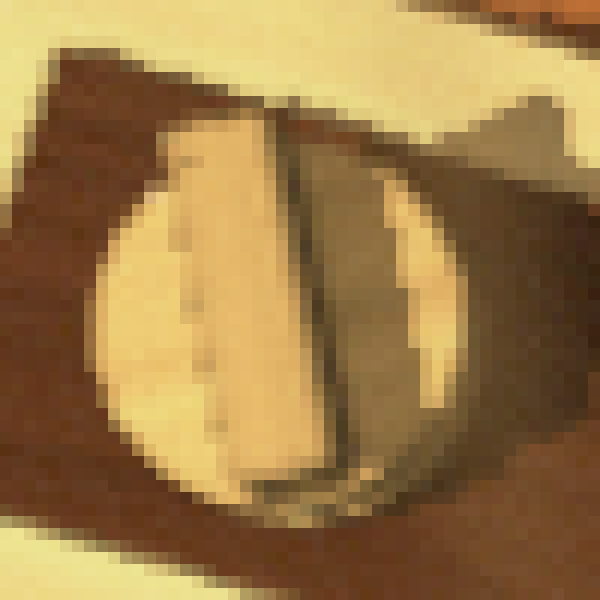

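View pics/zb.png

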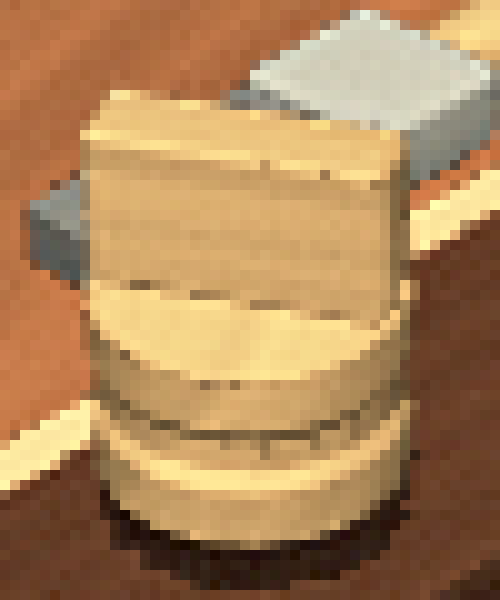

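The high nut is the wooden one at top (208,218) / side (250,213). It is the only one with a shadow gap under it, and its bar is turned differently from the other two. (281,241) and (352,262) are the tight nuts, which is confirmed in the crops. Now I'll triangulate.

Run:
```python
from h import *
t=[(185+x/12-.5,192+y/12-.5) for x,y in[(170,130),(265,110),(335,465),(235,480)]]
s=[(225+x/10-.5,180+y/10-.5) for x,y in[(85,135),(115,92),(405,135),(380,185)]]
print("tri centre",tri(np.mean(t,0),np.mean(s,0)))
P=[plane("top",*p,120.5) for p in t];[print(p) for p in P]
Q=[plane("side",*p,120.5) for p in s];[print(p) for p in Q]
print(np.mean(P,0),np.mean(Q,0))
ang=lambda v:np.degrees(np.arctan2(v[1],v[0]))
print("bar ang top",ang(P[1]-P[2]),ang(P[0]-P[3]))
print("bar ang side",ang(Q[2]-Q[1]),ang(Q[3]-Q[0]))
# form edges: outer top face z=30: crop corners
c=[(160+x/3.25-.5,180+y/3.25-.5) for x,y in[(92,13),(757,201),(715,404),(27,205)]]
F=[plane("top",*p,30) for p in c];[print("F",p) for p in F]
print("form",ang(F[0]-F[1]),ang(F[3]-F[2]),np.linalg.norm(F[0]-F[1]),np.linalg.norm(F[0]-F[3]), np.mean(F,0))
# neighbours bar tops z=106
for nm,pts in(("b",[(384,144),(411,144),(405,245),(372,245)]),("c",[(629,215),(656,214),(656,316),(624,317)])):
    B=[plane("top",160+x/3.25-.5,180+y/3.25-.5,106) for x,y in pts];print(nm,np.mean(B,0),ang(B[0]-B[3]),ang(B[1]-B[2]))
from cell import telemetry
from scipy.spatial.transform import Rotation as R
print(R.from_rotvec(telemetry.get_state()["ee_rot"]).as_matrix().round(4))
```

```text
tri centre (array([543.53028092, 164.70072961, 118.03112978]), np.float64(0.2511368560540673))
[566.13284763 176.67727351 120.5       ]
[569.18765089 163.5639726  120.5       ]
[520.0175727  151.66979874 120.5       ]
[517.69405502 165.32014108 120.5       ]
[564.25284315 180.10462853 120.5       ]
[567.16374206 166.83241784 120.5       ]
[519.87804401 155.28638692 120.5       ]
[516.19850959 169.85248371 120.5       ]
[543.25803156 164.30779648 120.5       ] [541.8732847  168.01897925 120.5       ]
bar ang top 13.598546927584058 13.195421275487512
bar ang side -166.27824803209626 -167.95679346675794
F [617.29439255 214.71733699  30.        ]
F [ 515.22376028 -167.851743     30.        ]
F [ 403.78892132 -140.48153891   30.        ]
F [504.63204595 245.81932683  30.        ]
form 75.06128278588973 75.36954647410842 395.9514047671666 116.87659352328309 [510.23478002  38.05084548  30.        ]
b [508.72025162  39.36906595 106.        ] -6.013233420144388 -2.8763123365886645
c [475.47538239 -86.31559322 106.        ] -4.081651094169763 -1.5023130339256165
[[-4.000e-04  2.953e-01  9.554e-01]
 [-1.000e-03  9.554e-01 -2.953e-01]
 [-1.000e+00 -1.100e-03 -1.000e-04]]
```

```bash
cat >> h.py <<'E'
from scipy.spatial.transform import Rotation as R
def togo(x,y,z,jaw):
    from cell import telemetry
    s=telemetry.get_state();M=R.from_rotvec(s["ee_rot"]).as_matrix()
    d=M.T@(np.array([x,y,z])-s["eef_pos"])/10
    yaw=np.degrees(np.arctan2(M[1,1],M[0,1]));tw=-((jaw-yaw+180)%360-180)
    print("t",s["t"],"pos",s["eef_pos"].round(1),"yaw %.1f"%yaw,"down",M[:,0].round(3),"d(cm)",d.round(2),"twist rad %.3f"%np.radians(tw),"j6 %.2f"%s["joint_positions"][5],"F",s["contact_force"].round(1),"M",s["moment"].round(2),"open %.1f"%s["opening"])
E
python3 - <<'E'
from h import *
print("cap",tri((25,157),(50,240))); print("can",tri((55,258),(178,352)),plane("top",55,258,100))
togo(543,164.5,190,-76.6)
E
```

```text
cap (array([621.55694786, 439.77323575, 187.44241861]), np.float64(0.24951041602332216))
can (array([471.77107861, 426.20083636,  86.81719742]), np.float64(3.108207448852197)) [470.08411353 418.58777528 100.        ]
t 0.1 pos [169.8 549.1 230.8] yaw 72.8 down [-0.    -0.001 -1.   ] d(cm) [  4.1  -25.72  47.02] twist rad 2.608 j6 -0.13 F [-0.1  0.1  0.5] M [-0.02 -0.03 -0.02] open 85.7
```

```bash
python3 -m handwheel '[{"gripper":0,"dx":0,"dy":-3,"dz":5,"twist":0.18},{"gripper":0,"dx":0,"dy":-6,"dz":10,"twist":0.36},{"gripper":0,"dx":0,"dy":-9,"dz":15,"twist":0.54},{"gripper":0,"dx":0,"dy":-12,"dz":20,"twist":0.72},{"gripper":0,"dx":0,"dy":-14,"dz":25,"twist":0.9}]'; python3 -c "
from h import *
togo(543,164.5,190,-76.6)"
```

```text
t: 0.72
eef_pos: [368.2, 340.0, 231.4]
ee_rot: [0.936, 1.36, -0.936]
contact_force: [1.2, 1.1, 0.1]
opening: 85.2
t 0.725 pos [368.2 340.  231.4] yaw 20.9 down [ 0. -0. -1.] d(cm) [ 4.14 10.07 22.63] twist rad 1.702 j6 0.23 F [1.2 1.1 0.1] M [0.05 0.01 0.02] open 85.2
```

```bash
python3 -m handwheel '[{"gripper":0,"dx":0,"dy":2.2,"dz":5,"twist":0.18},{"gripper":0,"dx":0,"dy":4.4,"dz":10,"twist":0.36},{"gripper":0,"dx":1,"dy":6.6,"dz":15,"twist":0.54},{"gripper":0,"dx":2,"dy":8.8,"dz":20,"twist":0.72},{"gripper":0,"dx":3,"dy":10.1,"dz":22.6,"twist":0.9}]'; python3 -c "
from h import *
togo(543,164.5,190,-76.6)"
```

```text
t: 1.35
eef_pos: [544.7, 165.6, 200.4]
ee_rot: [1.592, 0.906, -1.593]
contact_force: [-0.5, 0.5, -0.1]
opening: 85.1
t 1.35 pos [544.7 165.6 200.4] yaw -30.8 down [-0.001 -0.    -1.   ] d(cm) [ 1.04 -0.09  0.18] twist rad 0.800 j6 0.70 F [-0.5  0.5 -0.1] M [ 0.04  0.07 -0.04] open 85.1
```

```bash
python3 -m handwheel '[{"gripper":0,"dx":0.5,"twist":0.18},{"gripper":0,"dx":1,"twist":0.36},{"gripper":0,"dx":2,"dy":-0.1,"dz":0.15,"twist":0.54},{"gripper":0,"dx":3,"dy":-0.1,"dz":0.15,"twist":0.72},{"gripper":0,"dx":4,"dy":-0.1,"dz":0.15,"twist":0.8}]'
python3 - <<'E'
from h import *
from cell import get_image
togo(543,164.5,97,-76.6)
a=get_image("top");b=get_image("side");cv2.imwrite("pics/t1.png",a);cv2.imwrite("pics/s1.png",b)
a=cv2.resize(a[150:300,140:340],(800,600));b=cv2.resize(b[90:240,170:370],(800,600))
cv2.imwrite("pics/ab1.png",cv2.resize(np.hstack([a,b]),(800,300)))
E
```

```text
t 1.35 pos [544.7 165.6 200.4] yaw -30.8 down [-0.001 -0.    -1.   ] d(cm) [10.34 -0.09  0.17] twist rad 0.800 j6 0.70 F [-0.5  0.5 -0.1] M [ 0.04  0.07 -0.04] open 85.1$[0]: bad value
```

View pics/ab1.png

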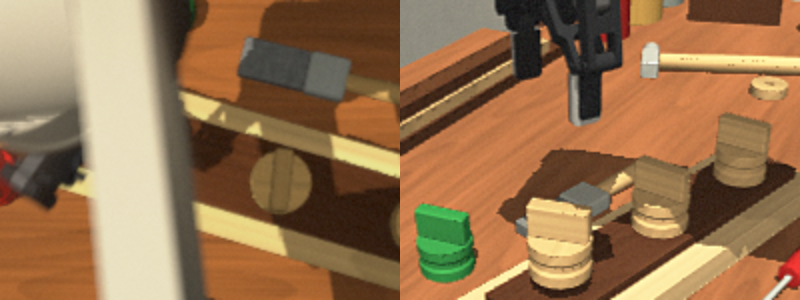

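```bash
python3 -m handwheel '[{"gripper":0,"dx":0.5,"dy":0,"dz":0,"twist":0.18},{"gripper":0,"dx":1,"dy":0,"dz":0,"twist":0.36},{"gripper":0,"dx":2,"dy":-0.1,"dz":0.15,"twist":0.54},{"gripper":0,"dx":3,"dy":-0.1,"dz":0.15,"twist":0.72},{"gripper":0,"dx":4,"dy":-0.1,"dz":0.15,"twist":0.8}]'
python3 - <<'E'
from h import *
from cell import get_image
togo(543,164.5,97,-76.6)
b=get_image("side")
cv2.imwrite("pics/s2.png",cv2.resize(b[90:240,170:370],(800,600)))
E
```

```text
t: 2.08
eef_pos: [541.2, 167.5, 161.1]
ee_rot: [2.094, 0.253, -2.094]
contact_force: [0.3, -0.2, -0.2]
opening: 85.8
t 2.075 pos [541.2 167.5 161.1] yaw -76.2 down [-0.  0. -1.] d(cm) [ 6.41  0.34 -0.1 ] twist rad 0.006 j6 1.49 F [ 0.3 -0.2 -0.2] M [ 0.03 -0.07 -0.02] open 85.8
```

View pics/s2.png

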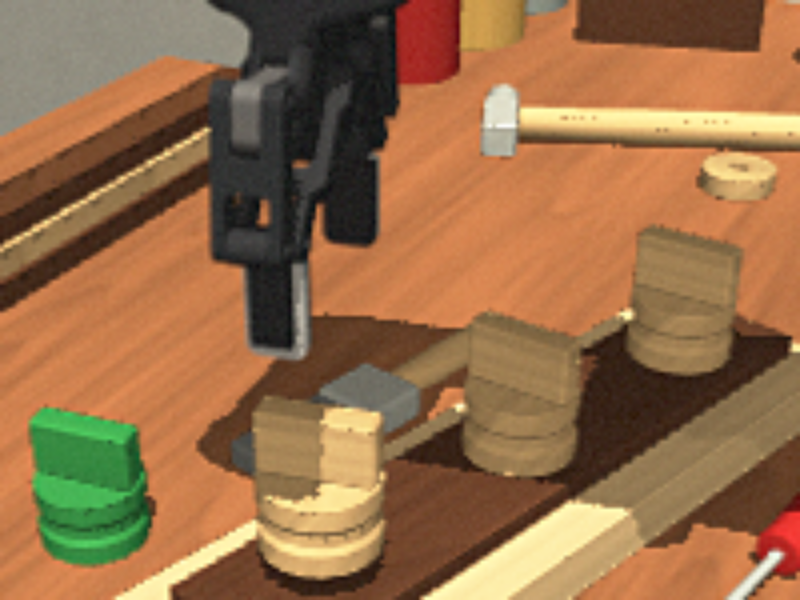

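The side view shows the open jaws straddling the high nut's bar at the right angle. Next I lower and close.

```bash
python3 -m handwheel '[{"gripper":0,"dx":1.6,"dy":0.34,"dz":-0.1,"twist":0},{"gripper":0,"dx":3.2,"dy":0.34,"dz":-0.1,"twist":0},{"gripper":0,"dx":4.8,"dy":0.34,"dz":-0.1,"twist":0},{"gripper":0,"dx":6.4,"dy":0.34,"dz":-0.1,"twist":0},{"gripper":0,"dx":6.4,"dy":0.34,"dz":-0.1,"twist":0}]'
python3 - <<'E'
from h import *
from cell import get_image
togo(543,164.5,97,-76.6)
b=get_image("side")
cv2.imwrite("pics/s3.png",cv2.resize(b[90:240,170:370],(800,600)))
E
```

```text
t: 2.75
eef_pos: [542.9, 163.8, 95.8]
ee_rot: [2.09, 0.254, -2.095]
contact_force: [-0.7, 0.5, -0.0]
opening: 85.3
t 2.75 pos [542.9 163.8  95.8] yaw -76.1 down [-0.002 -0.    -1.   ] d(cm) [-0.12 -0.07 -0.03] twist rad 0.008 j6 1.49 F [-0.7  0.5 -0. ] M [-0.05 -0.02  0.04] open 85.3
```

View pics/s3.png

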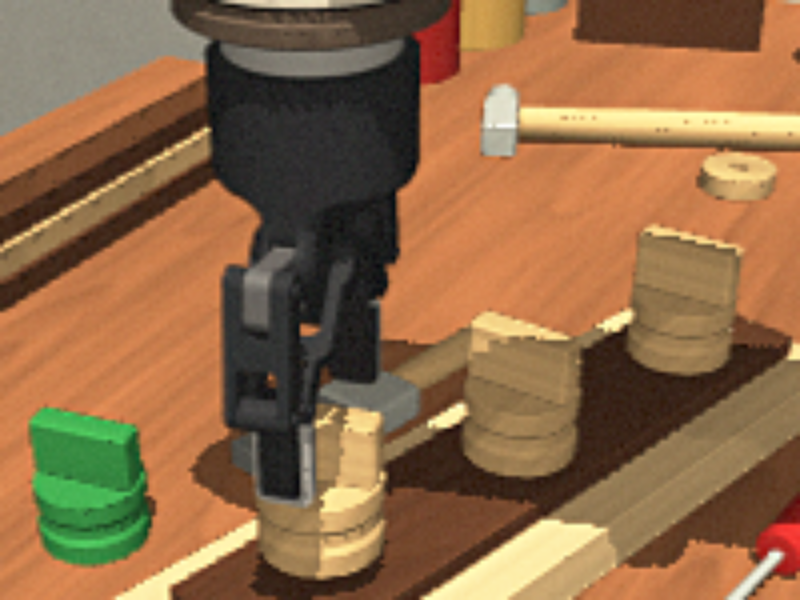

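```bash
python3 -m handwheel '[{"gripper":1,"dx":0,"dy":0,"dz":0,"twist":0},{"gripper":1,"dx":0,"dy":0,"dz":0,"twist":0},{"gripper":1,"dx":0,"dy":0,"dz":0,"twist":0},{"gripper":1,"dx":0,"dy":0,"dz":0,"twist":0},{"gripper":1,"dx":0,"dy":0,"dz":0,"twist":0}]'; python3 -c "
from h import *
togo(543,164.5,97,-76.6)"
```

```text
t: 3.42
eef_pos: [543.7, 163.9, 97.6]
ee_rot: [2.093, 0.254, -2.093]
contact_force: [-0.5, -0.0, 3.0]
opening: 14.7
t 3.425 pos [543.7 163.9  97.6] yaw -76.1 down [ 0. -0. -1.] d(cm) [ 0.06 -0.08  0.05] twist rad 0.008 j6 1.49 F [-0.5 -0.   3. ] M [-0.13  0.13  0.01] open 14.7
```

Gripped: opening 14.7 mm on the 16 mm bar, with no significant load. Now I turn backward (anticlockwise).

```bash
python3 -m handwheel '[{"gripper":1,"dx":0,"dy":0,"dz":0,"twist":-0.12},{"gripper":1,"dx":0,"dy":0,"dz":0,"twist":-0.24},{"gripper":1,"dx":0,"dy":0,"dz":0,"twist":-0.36},{"gripper":1,"dx":0,"dy":0,"dz":0,"twist":-0.48},{"gripper":1,"dx":0,"dy":0,"dz":0,"twist":-0.6}]'; python3 -c "
from h import *
togo(543.5,164,97,-14.8)"
```

```text
t: 4.05
eef_pos: [543.7, 163.9, 97.5]
ee_rot: [1.72, 0.774, -1.72]
contact_force: [-0.2, 0.3, 1.9]
opening: 14.8
t 4.05 pos [543.7 163.9  97.5] yaw -41.5 down [ 0. -0. -1.] d(cm) [ 0.05 -0.02  0.  ] twist rad -0.467 j6 0.88 F [-0.2  0.3  1.9] M [-0.04  0.06  0.04] open 14.8
```

```bash
python3 -m handwheel '[{"gripper":1,"dx":0,"dy":0,"dz":0,"twist":-0.12},{"gripper":1,"dx":0,"dy":0,"dz":0,"twist":-0.24},{"gripper":1,"dx":0,"dy":0,"dz":0,"twist":-0.36},{"gripper":1,"dx":0,"dy":0,"dz":0,"twist":-0.46},{"gripper":1,"dx":0,"dy":0,"dz":0,"twist":-0.46}]'
python3 - <<'E'
from h import *
from cell import get_image
togo(543.5,164,83,-14.8)
b=get_image("side")
cv2.imwrite("pics/s4.png",cv2.resize(b[110:260,170:370],(800,600)))
E
```

```text
t: 4.68
eef_pos: [543.4, 163.9, 97.1]
ee_rot: [1.405, 1.07, -1.405]
contact_force: [0.5, -0.2, -0.8]
opening: 14.8
t 4.675 pos [543.4 163.9  97.1] yaw -15.4 down [-0. -0. -1.] d(cm) [ 1.41  0.   -0.02] twist rad -0.011 j6 0.43 F [ 0.5 -0.2 -0.8] M [0.04 0.   0.  ] open 14.8
```

View pics/s4.png

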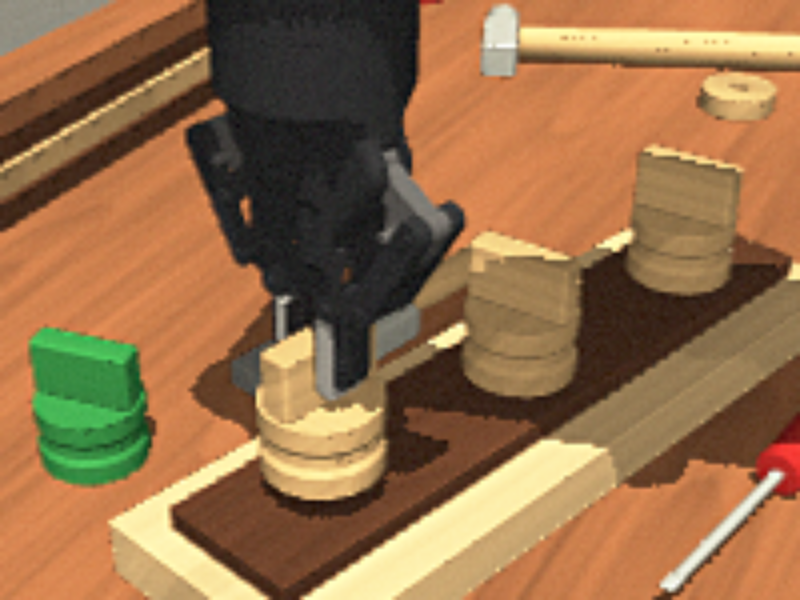

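The bar now lies along the form's length in the side view, with the nut still high. I'll lower it gently.

```bash
python3 -m handwheel '[{"gripper":1,"dx":0.2,"dy":0,"dz":0,"twist":0},{"gripper":1,"dx":0.4,"dy":0,"dz":0,"twist":0},{"gripper":1,"dx":0.6,"dy":0,"dz":0,"twist":0},{"gripper":1,"dx":0.7,"dy":0,"dz":0,"twist":0},{"gripper":1,"dx":0.7,"dy":0,"dz":0,"twist":0}]'; python3 -c "
from h import *
togo(543.5,164,83,-14.8)"
```

```text
t: 5.35
eef_pos: [543.5, 163.9, 90.2]
ee_rot: [1.404, 1.07, -1.405]
contact_force: [0.7, -0.5, -1.2]
opening: 14.8
t 5.35 pos [543.5 163.9  90.2] yaw -15.4 down [-0. -0. -1.] d(cm) [ 0.72 -0.   -0.01] twist rad -0.011 j6 0.43 F [ 0.7 -0.5 -1.2] M [-0.01  0.    0.01] open 14.8
```

```bash
python3 -m handwheel '[{"gripper":1,"dx":0.2,"dy":0,"dz":0,"twist":0},{"gripper":1,"dx":0.4,"dy":0,"dz":0,"twist":0},{"gripper":1,"dx":0.6,"dy":0,"dz":0,"twist":0},{"gripper":1,"dx":0.65,"dy":0,"dz":0,"twist":0},{"gripper":1,"dx":0.65,"dy":0,"dz":0,"twist":0}]'
python3 - <<'E'
from h import *
from cell import get_image
togo(543.5,164,83,-14.8)
b=get_image("side")
cv2.imwrite("pics/s5.png",cv2.resize(b[110:260,170:370],(800,600)))
E
```

```text
t: 5.98
eef_pos: [543.5, 163.9, 83.8]
ee_rot: [1.404, 1.07, -1.405]
contact_force: [0.2, -0.1, -1.9]
opening: 14.9
t 5.975 pos [543.5 163.9  83.8] yaw -15.4 down [-0. -0. -1.] d(cm) [ 0.08 -0.01 -0.01] twist rad -0.011 j6 0.43 F [ 0.2 -0.1 -1.9] M [0.03 0.03 0.01] open 14.9
```

View pics/s5.png

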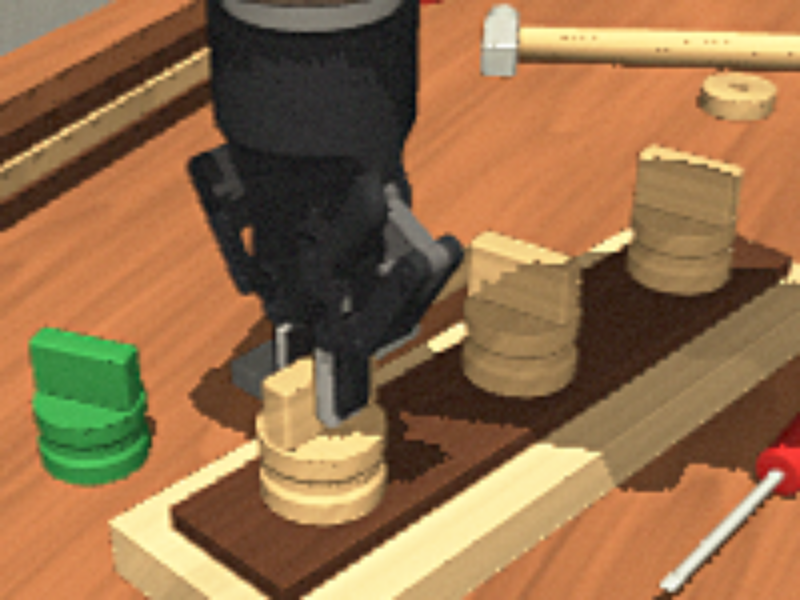

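The nut has dropped onto the strip: its underside meets the strip at crop (320,520) with no shadow gap. Turning it forward now.

```bash
python3 -m handwheel '[{"gripper":1,"dx":0.05,"dy":0,"dz":0,"twist":0},{"gripper":1,"dx":0.05,"dy":0,"dz":0,"twist":0.12},{"gripper":1,"dx":0.05,"dy":0,"dz":0,"twist":0.24},{"gripper":1,"dx":0.05,"dy":0,"dz":0,"twist":0.36},{"gripper":1,"dx":0.05,"dy":0,"dz":0,"twist":0.48}]'; python3 -c "
from h import *
togo(543.5,164,83,-95)"
```

```text
t: 6.65
eef_pos: [543.6, 163.8, 83.3]
ee_rot: [1.739, 0.753, -1.739]
contact_force: [-0.3, 1.0, -2.0]
opening: 14.9
t 6.65 pos [543.6 163.8  83.3] yaw -43.1 down [ 0. -0. -1.] d(cm) [ 0.03 -0.02 -0.01] twist rad 0.905 j6 0.91 F [-0.3  1.  -2. ] M [-0.    0.01 -0.03] open 14.9
```

```bash
python3 -m handwheel '[{"gripper":1,"dx":0,"dy":0,"dz":0,"twist":0.1},{"gripper":1,"dx":0,"dy":0,"dz":0,"twist":0.2},{"gripper":1,"dx":0,"dy":0,"dz":0,"twist":0.3},{"gripper":1,"dx":0,"dy":0,"dz":0,"twist":0.4},{"gripper":1,"dx":0,"dy":0,"dz":0,"twist":0.5}]'; python3 -c "
from h import *
togo(543.5,164,83,-95)"
```

```text
t: 7.28
eef_pos: [543.6, 163.9, 83.3]
ee_rot: [2.049, 0.329, -2.049]
contact_force: [0.4, -0.5, -1.4]
opening: 14.9
t 7.275 pos [543.6 163.9  83.3] yaw -71.8 down [ 0. -0. -1.] d(cm) [ 0.03 -0.01  0.  ] twist rad 0.406 j6 1.41 F [ 0.4 -0.5 -1.4] M [-0.02 -0.   -0.03] open 14.9
```

```bash
python3 -m handwheel '[{"gripper":1,"dx":0,"dy":0,"dz":0,"twist":0.1},{"gripper":1,"dx":0,"dy":0,"dz":0,"twist":0.2},{"gripper":1,"dx":0,"dy":0,"dz":0,"twist":0.3},{"gripper":1,"dx":0,"dy":0,"dz":0,"twist":0.38},{"gripper":1,"dx":0,"dy":0,"dz":0,"twist":0.38}]'
python3 - <<'E'
from h import *
from cell import get_image
togo(543.5,164,83,-95)
b=get_image("side")
cv2.imwrite("pics/s6.png",cv2.resize(b[110:260,170:370],(800,600)))
E
```

```text
t: 7.9
eef_pos: [543.6, 163.8, 83.3]
ee_rot: [-2.192, 0.064, 2.192]
contact_force: [0.0, -0.7, -1.9]
opening: 14.9
t 7.9 pos [543.6 163.8  83.3] yaw -93.3 down [ 0. -0. -1.] d(cm) [ 0.03 -0.02  0.01] twist rad 0.029 j6 1.79 F [ 0.  -0.7 -1.9] M [-0.01 -0.01  0.03] open 14.9
```

View pics/s6.png

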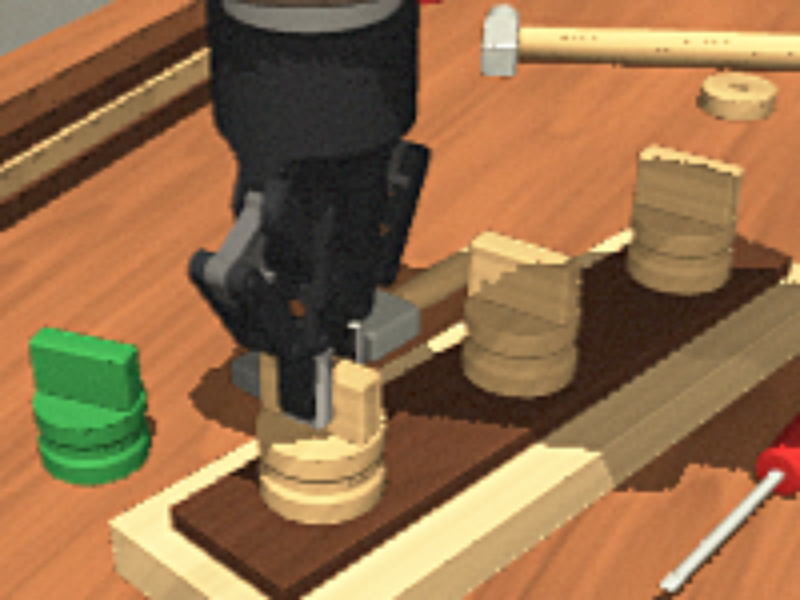

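The bar turned to about 78° (tool yaw -93.3°), like its neighbours, and the nut is down. Releasing and lifting.

```bash
python3 -m handwheel '[{"gripper":0,"dx":0,"dy":0,"dz":0,"twist":0},{"gripper":0,"dx":0,"dy":0,"dz":0,"twist":0},{"gripper":0,"dx":0,"dy":0,"dz":0,"twist":0},{"gripper":0,"dx":0,"dy":0,"dz":0,"twist":0},{"gripper":0,"dx":0,"dy":0,"dz":0,"twist":0}]'
python3 -m handwheel '[{"gripper":0,"dx":-1,"dy":0,"dz":0,"twist":0},{"gripper":0,"dx":-3,"dy":0,"dz":0,"twist":0},{"gripper":0,"dx":-6,"dy":0,"dz":0,"twist":0},{"gripper":0,"dx":-9,"dy":0,"dz":0,"twist":0},{"gripper":0,"dx":-12,"dy":0,"dz":0,"twist":0}]'
```

```text
t: 8.57
eef_pos: [543.6, 163.9, 83.3]
ee_rot: [-2.192, 0.064, 2.192]
contact_force: [0.5, 1.1, -0.2]
opening: 85.8
t: 9.2
eef_pos: [543.5, 163.8, 205.1]
ee_rot: [-2.193, 0.064, 2.191]
contact_force: [0.7, 0.5, -0.5]
opening: 85.5
```

```bash
python3 -m handwheel '[{"gripper":0,"dx":0,"dy":-2,"dz":4,"twist":0},{"gripper":0,"dx":0,"dy":-4,"dz":8,"twist":0},{"gripper":0,"dx":0,"dy":-7,"dz":12,"twist":0},{"gripper":0,"dx":0,"dy":-11,"dz":16,"twist":0},{"gripper":0,"dx":0,"dy":-14,"dz":18,"twist":0}]'
python3 -m handwheel '[{"gripper":0,"dx":0,"dy":-3,"dz":3,"twist":0},{"gripper":0,"dx":0,"dy":-6,"dz":6,"twist":0},{"gripper":0,"dx":0,"dy":-8,"dz":8,"twist":0},{"gripper":0,"dx":0,"dy":-8,"dz":8,"twist":0},{"gripper":0,"dx":0,"dy":-8,"dz":8,"twist":0}]'
python3 - <<'E'
from h import *
from cell import get_image
togo(543.5,164,83,-95)
a=get_image("top");b=get_image("side");cv2.imwrite("pics/t7.png",a);cv2.imwrite("pics/s7.png",b)
cv2.imwrite("pics/t7c.png",cv2.resize(a[180:305,160:400],(780,406),interpolation=cv2.INTER_CUBIC))
cv2.imwrite("pics/s7c.png",cv2.resize(b[135:285,195:390],(780,600),interpolation=cv2.INTER_CUBIC))
E
```

```text
t: 9.82
eef_pos: [370.3, 315.4, 204.5]
ee_rot: [-2.193, 0.062, 2.191]
contact_force: [1.5, 0.6, -0.1]
opening: 85.7
t: 10.45
eef_pos: [297.0, 398.4, 203.7]
ee_rot: [-2.192, 0.063, 2.192]
contact_force: [-0.8, -0.8, -1.1]
opening: 85.5
t 10.45 pos [297.  398.4 203.7] yaw -93.3 down [ 0.  0. -1.] d(cm) [ 12.08  21.98 -25.96] twist rad 0.029 j6 2.40 F [-0.8 -0.8 -1.1] M [-0.06 -0.02 -0.06] open 85.5
```

View pics/t7c.png

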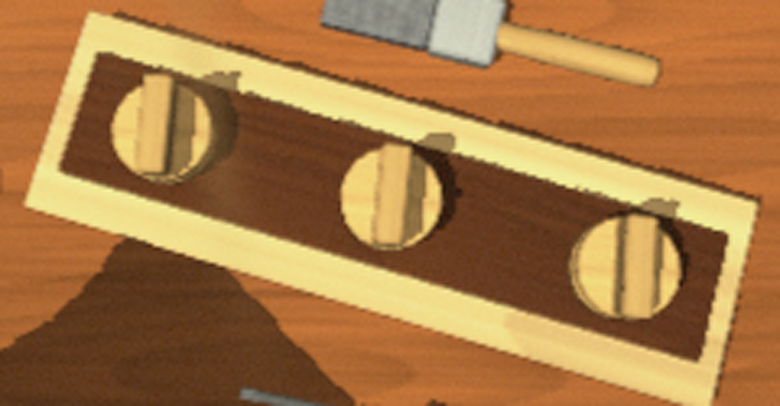

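View pics/s7c.png

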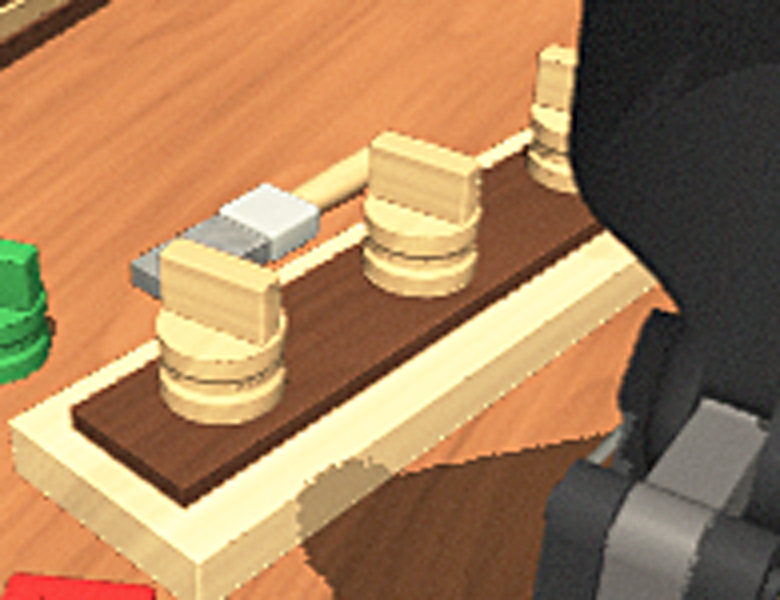

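The high nut now sits down on the strip (side crop (222,420), no shadow gap), and its bar is parallel to its neighbours. The two tight nuts look the same as before. Measuring once more, then handing in.

Run:
```python
from h import *
t=[(160+x/3.25-.5,180+y/3.25-.5) for x,y in[(144,75),(170,75),(165,173),(138,173)]]
s=[(195+x/4-.5,135+y/4-.5) for x,y in[(163,258),(180,242),(280,275),(268,290)]]
print(tri(np.mean(t,0),np.mean(s,0)))
ang=lambda v:np.degrees(np.arctan2(v[1],v[0]))
B=[plane("top",*p,106) for p in t];Q=[plane("side",*p,106) for p in s]
print("cw deg",75.2-ang(B[0]-B[3]),75.2-ang(B[1]-B[2]),75.2-ang(Q[1]-Q[2]),75.2-ang(Q[0]-Q[3]))
d=cv2.absdiff(cv2.imread("pics/top0.png"),cv2.imread("pics/t7.png"))
print("diff b,c",d[222:262,262:300].max(),d[243:283,333:372].max())
from cell import telemetry
s=telemetry.get_state();print(abs(s["qvel"]).max())
```

```text
(array([542.72641882, 164.11876937, 102.91589115]), np.float64(0.5661017550692119))
cw deg 75.95949971744093 75.59578477836729 76.5146045205402 74.07798826861159
diff b,c 20 21
0.003214310869314019
```

```bash
python3 -c "
from cell import ticket
print(ticket.hand_in())"
```

```text
the job is handed in; nothing more can be done
None
```

I turned the high nut back about 61° anticlockwise to the thread start and lowered it about 14 mm onto the strip. I then turned it about 78° clockwise, released it, backed the arm off and handed the job in at about 10.6 s of the 32 s allowed. No verdict was reported.

Last checks before handing in:
- **Height:** the nut's bar top dropped about 15 mm (118 to 103 mm, triangulated from both cameras). The text expects 14.5 mm. Both absolute heights read 2.5 to 3 mm low, slightly more than the 2 mm calibration tolerance. The side view shows no gap under the nut.
- **Angle:** the bar lies about 76° clockwise of the form's length by camera (74 to 77° across the two views) and 78.5° by tool yaw. It needs at least 65°.
- **Tight nuts:** both look unchanged in the top view compared with the first picture. In the last side view the arm hides part of the far one.
- **Robot:** at rest and clear of everything. Contact force readings at the end of every move were 3 N or less.

One call was refused along the way because its rows left out some values; nothing moved, and I sent it again in full.

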